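Start three drying timers in order with light taps

ROBOT

A 6-joint arm with a two-finger parallel gripper is mounted at the origin on the work surface. World frame = base frame: x ahead of the robot, y to its left, z up, the work surface at z = 0. Lengths are in m, angles in rad, forces in N, time in s.
With the tool pointing down it reaches from about 0.35 to 0.975 m from the base axis. Payload 4.9 kg.
Tool frame: the origin (TCP) lies at the very end of the fingers, on their centre line; the grasp point (between the pads) lies 19 mm behind it (manip.hold_point_z is the distance from the TCP to the grasp point, in m); z points along the fingers, y is the direction in which the jaws open and shut (so a half turn about z gives the same grasp; the last joint's range is limited). The gripper opens to 85 mm and grips with 20 to 120 N. Pads are 22 mm wide; open, the fingers measure 114 mm over their backs; the gripper's body (76 mm by 85 mm) begins 54 mm behind the grasp point. The pads swing forward as they close: fully open they stand 13 mm farther back than shut.
Start: joints at [1.021, 0.053, 1.613, -0, 1.476, -0.119], TCP at [0.261, 0.568, 0.231] pointing down, gripper open.
Joint ranges: [-3.01, 3.01], [-1.01, 2.22], [0.06, 2.58], [-1.02, 4.17], [0.09, 2.62], [-3.14, 3.14]. Speed limits (rad/s): [2.57, 2.57, 3.14, 3.14, 3.14, 3.14].

INTERFACE

Orientations are given as a unit quaternion [w, x, y, z].
In Python, from plant import manip gives the robot as it stands. The module is installed in compiled form; this text tells all that it offers.
- The arm moves only by the shell command python3 -m creep 'ROWS'. ROWS is JSON, a list of rows, each a list of 7 numbers: the turn, a rotation vector about the tool's x, y, z in degrees, then the shift along the tool's x, y, z in m, then the opening, from 0 (shut) to 1 (fully open). In form: [[ax, ay, az, tx, ty, tz, jaw], ...]. A call has 1 to 20 rows; each row shifts and turns the commanded pose from where the row before left it, along the tool's axes as they then stand; what a row does not reach is not made up. A row lasts 1/12 s, in which the tool goes at most 41.7 mm and 7.16 degrees, less where a joint would pass 70% of its speed; a pose out of reach is approached as far as the arm can. A call is refused whole if a number of a shift passes 0.0417 or a number of a turn 7.16, either way. A call with a gripper value outside its range is refused whole. The fingers move at their own pace and stop on an object; the grip force is fixed at half the most. Time passes only in rows, so rows that do not move let the fingers close. It gives the time, the measured TCP pose, the force and the opening at its end, in the units of the state.
- manip.state(): the state, without advancing time (a new reading comes with each control period).
- manip.grab_frame(name): name is "scene" or "top" or "wrist"; returns the picture (400x640x3 uint8, blue, green, red); there is no depth.
- manip.get_calibration(name): a dict with "fx", "fy", "cx", "cy" (pixels), "xyz" and "attitude" of the camera in the world. Camera axes: x right, y down, z forward; pixel columns grow to the right and rows downward; lengths in m; the calibration is good to about 2 mm. A picture is of the moment at which its call begins: read the wrist's pose just before it. get_calibration takes no time and is no camera call; for the wrist camera it gives the pose at the moment of the call.
- manip.job_done(): hands the job in, once; it reports no verdict.
Trained networks look in the newest picture that a camera, given by its name, has taken for a name from the list of things; names that differ only in an ending like _2 or _b are one class to them, and where a whole thing is asked for, a point or a joint stands for the part that bears it (a point fixed in the world has none). Each returns a list of dicts, best first, with "confidence" (0 to 1); they miss things now and then, are a little off and sometimes report something else, mostly with a low value. They report only what shows in the picture. A call takes as long as a camera call. They do not tell look-alikes from the thing itself.
- manip.cut_out(target, camera): "pixels" (400x640 bool, what is visible of it) and "rect" ([left, top, right, bottom] in pixels, round what is visible of it).
The state is a dict: "time": time; "joint_pos": joint angles; "joint_vel": joint speeds; "joint_efforts": joint torques, N m; "tool_pos": TCP position; "tool_rot": TCP orientation; "contact_force": force on the tool from outside, world axes, zero at the start; "ft_torque": the same for the moment, N m; "gripper_width": opening from 0.0 (shut) to 1.0 (fully open).
Only numpy, scipy, OpenCV 4.12 (cv2) and the standard library are available. Lean on these libraries where they do the work, as an engineer would, in place of code of your own. Each camera call takes 0.05 s, during which the arm holds its last target.

TASK

The pot, the pencil tin and the star mold have been set out to dry, and each has a push timer standing on the robot's side of it. Start the timers by gently tapping each orange cap well down with the fingertips (it stays down): first the pot's, then the pencil tin's, then the star mold's. Leave the lime tray's timer unstarted, and do not shift, tip or pick up anything.

Things in the scene. Friction and masses are not known exactly. Their poses are not given: they have to be found in the camera images.
- pot: open terracotta-coloured ceramic pot, shaped like a flowerpot, about 102 mm across the rim, 85 mm tall, loose; origin at the centre of its underside, z up
- tin: open plain aluminium pencil tin, empty, 74 mm across, 95 mm tall, loose; origin at the centre of its underside, z up
- mold: teal hard silicone crayon mold shaped like a five-pointed star, 120 mm across the points, 22 mm tall, loose; origin at the centre of its underside, z up
- tray: small lime-green plastic tray, 100 x 85 mm, 22 mm tall, empty, loose; origin at the centre of its underside, z up
- pot_timer: the pot's push timer: a loose white round puck, 72 mm across, 26 mm tall, 260 g, standing flat on the table about 100 mm from the centre of the pot, on the robot's side of it (never more than 20 degrees off straight towards -x); origin at the centre of its underside. All four timers look alike
- pot_cap_top (a point): centre of the top face of the flat round orange cap on the pot's timer, 50 mm across; 42 mm above the table while the cap is up; it moves down with the cap
- pot_cap (a joint): how far the cap of the pot's timer is pushed down, in m: 0 up (not started), 0.010 at its stop, where 6 mm still stand out of the puck. It moves straight down against about 3 N of friction, stays where it is left (pushed on past the stop, the orange top gives another 6 mm on a spring, from 4 N up by 2 N per mm, and comes back), and has started the timer once more than 6 mm down
- tin_timer: the pencil tin's push timer: a loose white round puck, 72 mm across, 26 mm tall, 260 g, standing flat on the table about 100 mm from the centre of the pencil tin, on the robot's side of it (never more than 20 degrees off straight towards -x); origin at the centre of its underside. All four timers look alike
- tin_cap_top (a point): centre of the top face of the flat round orange cap on the pencil tin's timer, 50 mm across; 42 mm above the table while the cap is up; it moves down with the cap
- tin_cap (a joint): how far the cap of the pencil tin's timer is pushed down, in m: 0 up (not started), 0.010 at its stop, where 6 mm still stand out of the puck. It moves straight down against about 3 N of friction, stays where it is left (pushed on past the stop, the orange top gives another 6 mm on a spring, from 4 N up by 2 N per mm, and comes back), and has started the timer once more than 6 mm down
- mold_timer: the star mold's push timer: a loose white round puck, 72 mm across, 26 mm tall, 260 g, standing flat on the table about 100 mm from the centre of the star mold, on the robot's side of it (never more than 20 degrees off straight towards -x); origin at the centre of its underside. All four timers look alike
- mold_cap_top (a point): centre of the top face of the flat round orange cap on the star mold's timer, 50 mm across; 42 mm above the table while the cap is up; it moves down with the cap
- mold_cap (a joint): how far the cap of the star mold's timer is pushed down, in m: 0 up (not started), 0.010 at its stop, where 6 mm still stand out of the puck. It moves straight down against about 3 N of friction, stays where it is left (pushed on past the stop, the orange top gives another 6 mm on a spring, from 4 N up by 2 N per mm, and comes back), and has started the timer once more than 6 mm down
- tray_timer: the lime tray's push timer: a loose white round puck, 72 mm across, 26 mm tall, 260 g, standing flat on the table about 100 mm from the centre of the lime tray, on the robot's side of it (never more than 20 degrees off straight towards -x); origin at the centre of its underside. All four timers look alike
- tray_cap_top (a point): centre of the top face of the flat round orange cap on the lime tray's timer, 50 mm across; 42 mm above the table while the cap is up; it moves down with the cap
- tray_cap (a joint): how far the cap of the lime tray's timer is pushed down, in m: 0 up (not started), 0.010 at its stop, where 6 mm still stand out of the puck. It moves straight down against about 3 N of friction, stays where it is left (pushed on past the stop, the orange top gives another 6 mm on a spring, from 4 N up by 2 N per mm, and comes back), and has started the timer once more than 6 mm down
Mind the look-alikes: they are no part of the job. What is shaped like the mold_timer but brown, pink or yellow is not meant.

How it is judged:
By the outcome, as a careful person would: the job done as asked, in the order asked, and still so for the second after the job is handed in, with the robot touching nothing.
It also fails if it takes over 48 s, if anything falls off the work surface, if the arm or the gripper's body presses on something with over 40 N, if the wrist force passes 120 N, or if a joint passes its speed limit or range.

## Working session

There is one attempt and no reset: what is moved stays moved. The work goes in short steps, Python scripts to look and compute and a shell command to move; the robot and the scene stay as the last step left them, time stands still between calls to the robot, and variables do not carry over. Pictures are saved under pics/ and viewed, and the job is handed in when it is done.

```bash
mkdir -p pics; python3 - <<'E'
from plant import manip
import cv2
for n in("scene","top"):
    cv2.imwrite(f"pics/{n}1.png",manip.grab_frame(n)); c=manip.get_calibration(n); print(n,c)
s=manip.state(); print(s)
E
```

```text
scene {'fx': 438.4143196070726, 'fy': 438.4143196070726, 'cx': 323.2224742925154, 'cy': 190.99674089041784, 'xyz': array([0.85528646, 0.52952287, 0.94860032]), 'attitude': array([-0.08124109,  0.26474114,  0.91106609, -0.30540233])}
top {'fx': 424.82816866093026, 'fy': 424.82816866093026, 'cx': 323.99874960314577, 'cy': 199.13929627117983, 'xyz': array([ 0.37652007, -0.02587554,  1.12205509]), 'attitude': array([-0.05145487,  0.70789742, -0.70178141,  0.06112686])}
{'time': 0.1, 'joint_pos': array([ 1.02099953e+00,  5.33061008e-02,  1.61415367e+00, -2.42105865e-05,
        1.47599259e+00, -1.18994948e-01]), 'joint_vel': array([ 1.18692610e-03, -2.59589851e-03, -2.76408696e-03,  2.45992815e-04,
       -1.96418783e-04,  6.58243166e-05]), 'joint_efforts': array([-3.23204249e-04, -3.94906998e+01, -3.71360207e+01, -1.72744312e-04,
        3.95950279e-03,  1.08512069e-05]), 'tool_pos': array([0.26070742, 0.56741145, 0.2301783 ]), 'tool_rot': array([-2.93793847e-04,  2.13737884e-01,  9.76890604e-01, -8.82301548e-04]), 'contact_force': array([-0.8765819 , -0.14159291,  0.11539902]), 'ft_torque': array([-0.02960313, -0.03313197, -0.00796838]), 'gripper_width': 0.999235376126956}
```

View pics/scene1.png

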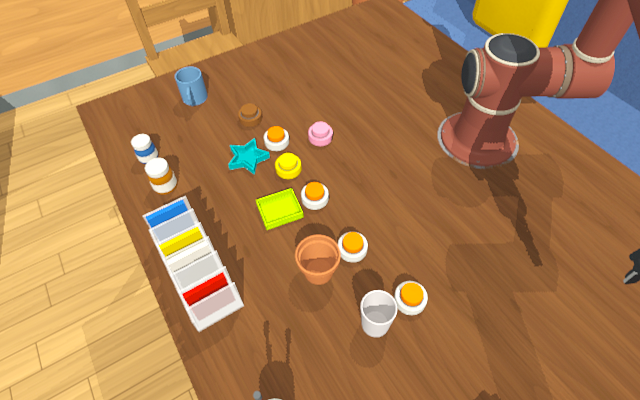

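View pics/top1.png

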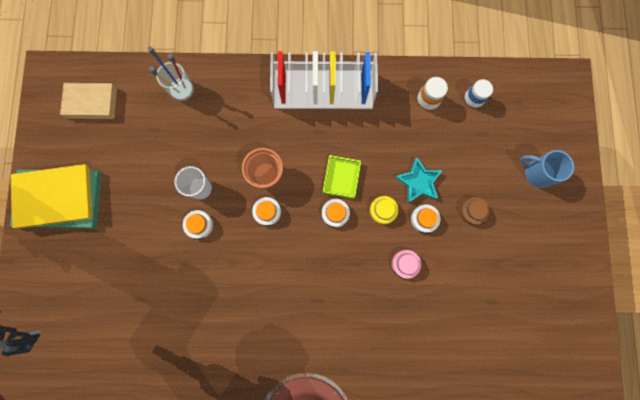

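The top view shows the four orange caps at about (197,224) for the tin, (266,211) for the pot, (336,213) for the tray and (426,219) for the mold. The look-alikes are yellow (384,210), brown (476,211) and pink (407,264).

```bash
cat > h.py <<'E'
import numpy as np, cv2
from scipy.spatial.transform import Rotation as R
from plant import manip
def rot(q): return R.from_quat([q[1],q[2],q[3],q[0]])
def ray(c,u,v,z):
    d=rot(c["attitude"]).apply([(u-c["cx"])/c["fx"],(v-c["cy"])/c["fy"],1]); p=np.array(c["xyz"])
    return p+d*(z-p[2])/d[2]
def orange(im):
    h=cv2.cvtColor(im,cv2.COLOR_BGR2HSV); m=cv2.inRange(h,(10,200,200),(20,255,255))
    n,l,s,c=cv2.connectedComponentsWithStats(m)
    return [(c[i],s[i]) for i in range(1,n) if s[i][4]>60]
E
python3 - <<'E'
from h import *
for n in("top","scene"):
    c=manip.get_calibration(n); im=cv2.imread(f"pics/{n}1.png")
    for p,s in orange(im): print(n,p.round(1),s,ray(c,p[0],p[1],.042).round(4))
manip.grab_frame("top"); c=manip.get_calibration("top")
for t,z in(("pot",.085),("tin",.095),("mold",.022),("tray",.022),("pot_timer",.03)):
    for d in manip.cut_out(t,"top"):
        v,u=np.nonzero(d["pixels"]); print(t,round(d["confidence"],2),u.mean().round(1),v.mean().round(1),ray(c,u.mean(),v.mean(),z/2 if z>.03 else z).round(3))
s=manip.state();print(s["time"],rot(s["tool_rot"]).as_matrix().round(3))
E
```

```text
top [265.6 210.3] [257 202  18  18 255] [0.5198 0.1092 0.042 ]
top [335.5 211.9] [327 203  18  18 254] [ 0.5173 -0.0698  0.042 ]
top [427.  217.6] [418 209  19  18 264] [ 0.5047 -0.3046  0.042 ]
top [195.5 223.4] [187 215  18  18 263] [0.4845 0.2859 0.042 ]
scene [275.7 138.2] [268 132  16  10  66] [ 0.5182 -0.2843  0.042 ]
scene [158.  179.5] [149 175  19   9  77] [ 0.8529 -0.3216  0.042 ]
scene [314.2 196.1] [305 190  19  10  70] [ 0.5326 -0.0508  0.042 ]
scene [351.3 248.5] [343 239  20  14  68] [0.5387 0.1264 0.042 ]
scene [409.2 300.6] [401 288  22  18  74] [0.5055 0.3005 0.042 ]
pot 0.73 261.5 167.8 [0.631 0.123 0.042]
tin 0.62 191.9 183.0 [0.588 0.299 0.048]
mold 0.88 418.9 181.6 [ 0.603 -0.291  0.022]
mold 0.57 196.8 224.9 [0.483 0.288 0.022]
tray 0.57 341.2 177.0 [ 0.613 -0.085  0.022]
pot_timer 0.75 265.8 211.3 [0.519 0.11  0.03 ]
0.4 [[-0.909  0.418 -0.   ]
 [ 0.418  0.909 -0.   ]
 [ 0.    -0.    -1.   ]]
```

```bash
python3 - <<'E'
from h import *
im=cv2.imread("pics/scene1.png");c=manip.get_calibration("scene")
print(im[240:258:2,351].tolist(), cv2.cvtColor(im,cv2.COLOR_BGR2HSV)[240:258:2,351].tolist())
h=cv2.cvtColor(im,cv2.COLOR_BGR2HSV)
m=cv2.inRange(h,(8,190,235),(25,255,255))
n,l,s,cc=cv2.connectedComponentsWithStats(m)
for i in range(1,n):
    if s[i][4]>60: print(s[i],ray(c,*cc[i],.042).round(4))
cv2.imwrite("pics/sz.png",cv2.resize(im[120:320,230:440],None,fx=3.5,fy=2.9,interpolation=cv2.INTER_NEAREST)[:600])
E
```

```text
[[0, 187, 255], [0, 187, 255], [0, 187, 255], [0, 187, 255], [0, 188, 255], [0, 151, 255], [0, 138, 240], [215, 225, 224], [252, 255, 255]] [[22, 255, 255], [22, 255, 255], [22, 255, 255], [22, 255, 255], [22, 255, 255], [18, 255, 255], [17, 255, 240], [33, 11, 225], [30, 3, 255]]
[534   0  33  47 628] [-0.5814 -0.2558  0.042 ]
[268 126  16  16 208] [ 0.51   -0.3016  0.042 ]
[305 182  19  18 267] [ 0.5233 -0.0663  0.042 ]
[343 232  20  21 325] [0.5263 0.1138 0.042 ]
[401 283  22  23 397] [0.491  0.2908 0.042 ]
```

View pics/sz.png

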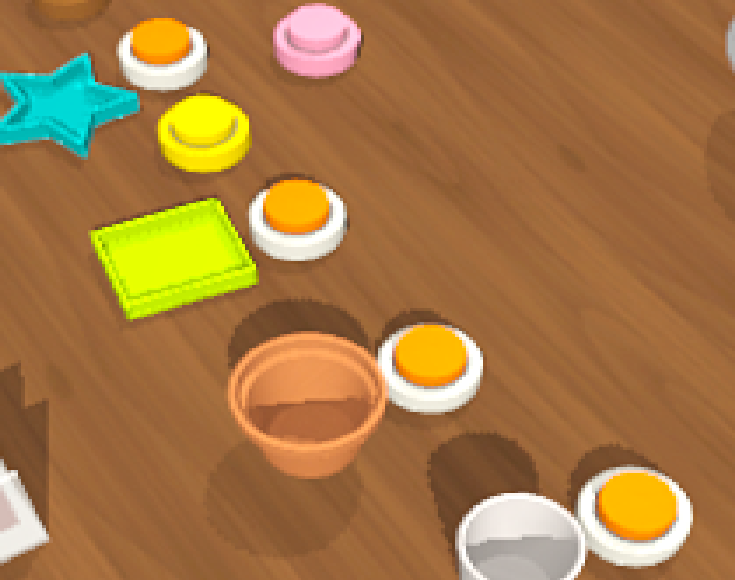

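Both cameras agree to about 5 mm on the cap centres: pot (0.521, 0.110), tin (0.486, 0.287), mold (0.506, -0.304). The scene camera picks up some of each cap's side. I'll shut the fingers and move above the pot's timer.

```bash
python3 -m creep '[[0,0,0,-0.012,-0.009,0,0],[0,0,0,-0.027,-0.0195,0,0],[0,0,0,-0.027,-0.0195,0,0],[0,0,0,-0.027,-0.0195,0,0],[0,0,0,-0.027,-0.0195,0,0],[0,0,0,-0.027,-0.0195,0,0],[0,0,0,-0.027,-0.0195,0,0],[0,0,0,-0.027,-0.0195,0,0],[0,0,0,-0.027,-0.0195,0,0],[0,0,0,-0.027,-0.0195,0,0],[0,0,0,-0.027,-0.0195,0,0],[0,0,0,-0.027,-0.0195,0,0],[0,0,0,-0.027,-0.0195,0,0],[0,0,0,-0.027,-0.0195,0,0],[0,0,0,-0.027,-0.0195,0,0],[0,0,0,-0.027,-0.0195,0,0],[0,0,0,-0.010,-0.006,0,0],[0,0,0,0,0,0,0],[0,0,0,0,0,0,0],[0,0,0,0,0,0,0]]'
python3 - <<'E'
from h import *
im=manip.grab_frame("wrist"); c=manip.get_calibration("wrist"); cv2.imwrite("pics/w1.png",im)
for d in manip.cut_out("pot_cap_top","wrist"):
    print(d["confidence"],d["rect"])
h=cv2.cvtColor(im,cv2.COLOR_BGR2HSV);m=cv2.inRange(h,(8,190,200),(25,255,255))
n,l,s,cc=cv2.connectedComponentsWithStats(m)
for i in range(1,n):
    if s[i][4]>200: print(s[i],cc[i],ray(c,*cc[i],.042).round(4))
s=manip.state();print(s["tool_pos"],rot(s["tool_rot"]).as_matrix().round(3),s["gripper_width"])
E
```

```text
time: 2.07
tool_pos: [0.52, 0.1108, 0.2312]
tool_rot: [-0.0, 0.213, 0.977, 0.0]
contact_force: [0.1, -0.1, 0.5]
gripper_width: 0.003
0.97 [293.9, 149.6, 347.4, 199.2]
0.2 [285.9, 133.4, 356.3, 200.4]
[0.51992571 0.11126147 0.23130757] [[-0.909  0.416 -0.   ]
 [ 0.416  0.909  0.   ]
 [ 0.     0.    -1.   ]] -0.0006559956326741392
```

```bash
ls pics
```

```text
scene1.png
sz.png
top1.png
w1.png
```

View pics/w1.png

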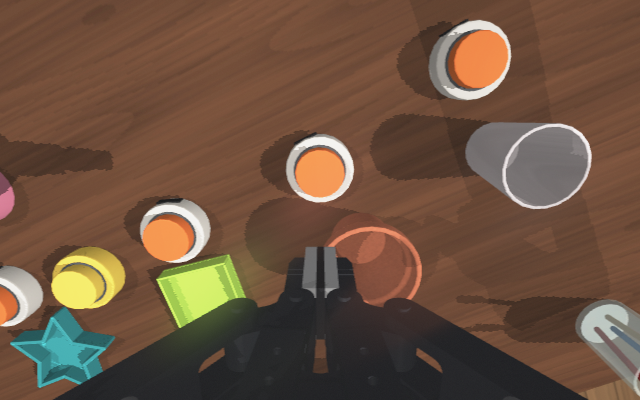

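The wrist view shows the pot's cap at about (320,174), in front of the fingers, with the pot at (375,265) and the tin at (545,165). I'll locate all the caps precisely from here.

```bash
python3 - <<'E'
from h import *
c=manip.get_calibration("wrist")
im=cv2.imread("pics/w1.png");h=cv2.cvtColor(im,cv2.COLOR_BGR2HSV);m=cv2.inRange(h,(5,150,170),(13,255,255))
n,l,s,cc=cv2.connectedComponentsWithStats(m)
for i in range(1,n):
    if s[i][4]>500: print(s[i],cc[i],ray(c,*cc[i],.042).round(4))
E
```

```text
[ 454   30   54   58 2402] [480.31723564  58.56244796] [0.485  0.2866 0.042 ]
[ 295  149   50   48 1821] [319.5107084  172.64415157] [0.5204 0.1096 0.042 ]
[ 143  217   51   44 1726] [167.83256083 238.35515643] [ 0.5181 -0.0673  0.042 ]
```

```bash
python3 -m creep '[[0,0,0,0,0,0.02,0],[0,0,0,0,0,0.03,0],[0,0,0,0,0,0.03,0],[0,0,0,0,0,0.03,0],[0,0,0,0,0,0.03,0],[0,0,0,0,0,0.02,0],[0,0,0,0,0,0.015,0],[0,0,0,0,0,0.005,0],[0,0,0,0,0,0,0],[0,0,0,0,0,0.004,0],[0,0,0,0,0,0.004,0],[0,0,0,0,0,0.003,0]]'
```

```text
time: 3.17
tool_pos: [0.5216, 0.1105, 0.0414]
tool_rot: [0.001, 0.214, 0.977, 0.0]
contact_force: [-0.4, -0.2, 1.9]
gripper_width: -0.0
```

```bash
python3 -m creep '[[0,0,0,0,0,0.002,0],[0,0,0,0,0,0.002,0],[0,0,0,0,0,0.002,0],[0,0,0,0,0,0.002,0],[0,0,0,0,0,0.001,0],[0,0,0,0,0,0,0],[0,0,0,0,0,0,0]]'
```

```text
time: 3.75
tool_pos: [0.5213, 0.1102, 0.0319]
tool_rot: [0.001, 0.214, 0.977, 0.0]
contact_force: [1.4, 1.3, 4.0]
gripper_width: -0.002
```

```bash
python3 -m creep '[[0,0,0,0,0,0.0015,0],[0,0,0,0,0,0,0],[0,0,0,0,0,0,0]]'; python3 -m creep '[[0,0,0,0,0,-0.004,0],[0,0,0,0,0,-0.012,0],[0,0,0,0,0,-0.03,0],[0,0,0,0,0,-0.035,0],[0,0,0,0,0,-0.035,0],[0,0,0,0,0,-0.035,0],[0,0,0,0,0,-0.03,0],[0,0,0,0,0,-0.015,0],[0,0,0,0,0,0,0]]'
python3 - <<'E'
from h import *
im=manip.grab_frame("wrist"); cv2.imwrite("pics/w2.png",im)
s=manip.state(); M=rot(s["tool_rot"]).as_matrix();print(s["tool_pos"])
for t in((.4855,.2866,.042),(.506,-.304,.042)): print((M.T@(np.array(t)-s["tool_pos"])).round(4))
E
```

```text
time: 4.0
tool_pos: [0.5213, 0.1102, 0.0306]
tool_rot: [0.001, 0.214, 0.977, 0.0]
contact_force: [1.1, 0.5, 6.9]
gripper_width: -0.003
time: 4.75
tool_pos: [0.5221, 0.1101, 0.2309]
tool_rot: [0.003, 0.214, 0.977, 0.001]
contact_force: [1.1, 0.2, 0.9]
gripper_width: 0.003
[0.52100316 0.11003207 0.22791765]
[0.1065 0.1454 0.1858]
[-0.1588 -0.3827  0.186 ]
```

View pics/w2.png

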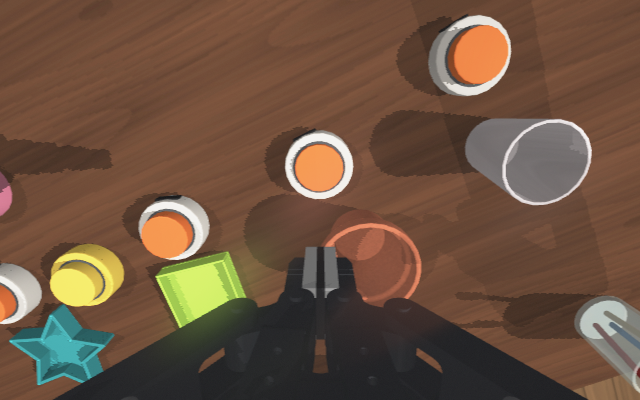

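The pot's cap at (320,167) now sits low in its puck, and nothing has shifted. Next is the tin's timer.

```bash
python3 -m creep '[[0,0,0,0.008,0.012,0,0],[0,0,0,0.018,0.025,0,0],[0,0,0,0.018,0.025,0,0],[0,0,0,0.018,0.025,0,0],[0,0,0,0.018,0.025,0,0],[0,0,0,0.018,0.025,0,0],[0,0,0,0.0085,0.0085,0,0],[0,0,0,0,0,0,0],[0,0,0,0,0,0,0]]'
python3 - <<'E'
from h import *
im=manip.grab_frame("wrist");c=manip.get_calibration("wrist");s=manip.state(); cv2.imwrite("pics/w3.png",im)
h=cv2.cvtColor(im,cv2.COLOR_BGR2HSV);m=cv2.inRange(h,(5,150,170),(13,255,255))
n,l,st,cc=cv2.connectedComponentsWithStats(m)
for i in range(1,n):
    if st[i][4]>500: print(st[i],ray(c,*cc[i],.042).round(4))
print(s["time"],s["tool_pos"],rot(s["tool_rot"]).as_matrix().round(3))
E
```

```text
time: 5.55
tool_pos: [0.4835, 0.2863, 0.2237]
tool_rot: [-0.001, 0.213, 0.977, -0.002]
contact_force: [-0.3, 0.2, 0.7]
gripper_width: 0.0
[298 149  48  49 655] [0.4917 0.2823 0.042 ]
[  29  303   52   43 1506] [ 0.5174 -0.0644  0.042 ]
5.6 [0.48397493 0.28575746 0.22420027] [[-0.909  0.418 -0.002]
 [ 0.418  0.909 -0.002]
 [ 0.001 -0.003 -1.   ]]
```

```bash
true
```

```text
(no output)
```

View pics/w3.png

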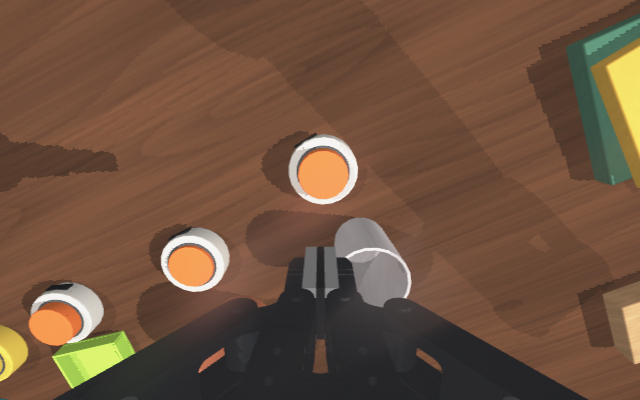

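The tin's cap is at (323,174), lined up just as the pot's was. Descending.

```bash
python3 -m creep '[[0,0,0,0,0,0.02,0],[0,0,0,0,0,0.03,0],[0,0,0,0,0,0.03,0],[0,0,0,0,0,0.03,0],[0,0,0,0,0,0.03,0],[0,0,0,0,0,0.02,0],[0,0,0,0,0,0.01,0],[0,0,0,0,0,0.005,0],[0,0,0,0,0,0,0],[0,0,0,0,0,0.004,0],[0,0,0,0,0,0,0]]'
```

```text
time: 6.52
tool_pos: [0.4856, 0.287, 0.0481]
tool_rot: [0.001, 0.214, 0.977, 0.001]
contact_force: [-0.0, -0.2, 0.1]
gripper_width: -0.0
```

```bash
python3 -m creep '[[0,0,0,0,0,0.003,0],[0,0,0,0,0,0.003,0],[0,0,0,0,0,0.002,0],[0,0,0,0,0,0.002,0],[0,0,0,0,0,0.002,0],[0,0,0,0,0,0.002,0],[0,0,0,0,0,0.002,0],[0,0,0,0,0,0.0015,0],[0,0,0,0,0,0,0],[0,0,0,0,0,0,0]]'
```

```text
time: 7.35
tool_pos: [0.4854, 0.2872, 0.0304]
tool_rot: [0.001, 0.214, 0.977, 0.0]
contact_force: [0.8, -0.0, 7.3]
gripper_width: 0.004
```

```bash
python3 -m creep '[[0,0,0,0,0,-0.004,0],[0,0,0,0,0,-0.012,0],[0,0,0,0,0,-0.03,0],[0,0,0,0,0,-0.035,0],[0,0,0,0,0,-0.035,0],[0,0,0,0,0,-0.035,0],[0,0,0,0,0,-0.03,0],[0,0,0,0,0,-0.015,0],[0,0,0,0,0,0,0],[0,0,0,0,0,0,0]]'
python3 - <<'E'
from h import *
im=manip.grab_frame("wrist"); cv2.imwrite("pics/w4.png",im)
s=manip.state(); M=rot(s["tool_rot"]).as_matrix();print(s["tool_pos"])
print((M.T@(np.array((.506,-.304,.042))-s["tool_pos"])).round(4))
E
```

```text
time: 8.18
tool_pos: [0.4843, 0.2868, 0.2257]
tool_rot: [0.0, 0.214, 0.977, 0.0]
contact_force: [-0.6, 0.5, -0.9]
gripper_width: 0.002
[0.48357565 0.28648376 0.22392119]
[-0.2672 -0.5268  0.1825]
```

View pics/w4.png

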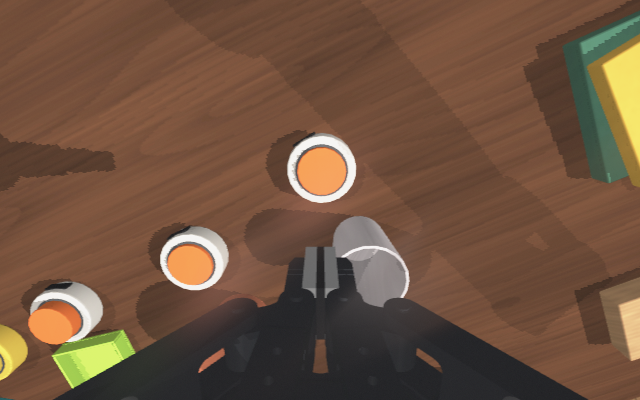

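The tin's cap at (322,171) is down and nothing has moved. Next is the mold's timer.

```bash
python3 -m creep '[[0,0,0,-0.006,-0.013,0,0],[0,0,0,-0.016,-0.0315,0,0],[0,0,0,-0.016,-0.0315,0,0],[0,0,0,-0.016,-0.0315,0,0],[0,0,0,-0.016,-0.0315,0,0],[0,0,0,-0.016,-0.0315,0,0],[0,0,0,-0.016,-0.0315,0,0],[0,0,0,-0.016,-0.0315,0,0],[0,0,0,-0.016,-0.0315,0,0],[0,0,0,-0.016,-0.0315,0,0],[0,0,0,-0.016,-0.0315,0,0],[0,0,0,-0.016,-0.0315,0,0],[0,0,0,-0.016,-0.0315,0,0],[0,0,0,-0.016,-0.0315,0,0],[0,0,0,-0.016,-0.0315,0,0],[0,0,0,-0.016,-0.0315,0,0],[0,0,0,-0.016,-0.0315,0,0],[0,0,0,-0.005,-0.01,0,0],[0,0,0,0,0,0,0],[0,0,0,0,0,0,0]]'
python3 - <<'E'
from h import *
im=manip.grab_frame("wrist");c=manip.get_calibration("wrist");s=manip.state(); cv2.imwrite("pics/w5.png",im)
h=cv2.cvtColor(im,cv2.COLOR_BGR2HSV);m=cv2.inRange(h,(5,150,170),(15,255,255))
n,l,st,cc=cv2.connectedComponentsWithStats(m)
for i in range(1,n):
    if st[i][4]>500: print(st[i],ray(c,*cc[i],.042).round(4))
print(s["time"],s["tool_pos"])
E
```

```text
time: 9.9
tool_pos: [0.5058, -0.3032, 0.2232]
tool_rot: [-0.002, 0.214, 0.977, 0.001]
contact_force: [-0.1, 0.4, 0.2]
gripper_width: -0.0
[ 530   54   57   57 2427] [ 0.519  -0.0717  0.042 ]
[ 291  152   50   48 1907] [ 0.5055 -0.3075  0.042 ]
9.95 [ 0.50617036 -0.30247798  0.2236723 ]
```

```bash
true
```

```text
(no output)
```

View pics/w5.png

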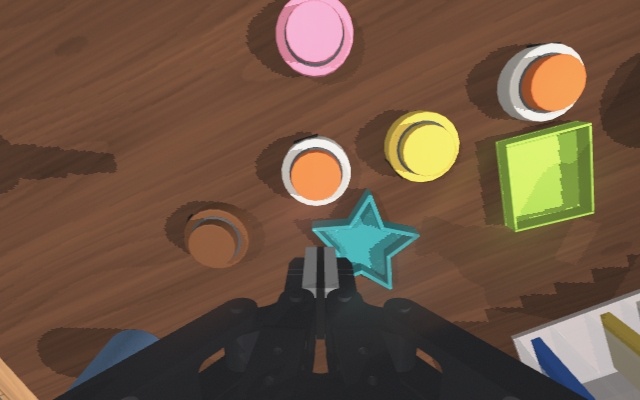

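The mold's cap is at (316,175), with the yellow look-alike at (422,147). I'll correct by 3 mm and descend.

```bash
python3 -m creep '[[0,0,0,-0.001,-0.0025,0.02,0],[0,0,0,0,0,0.03,0],[0,0,0,0,0,0.03,0],[0,0,0,0,0,0.03,0],[0,0,0,0,0,0.03,0],[0,0,0,0,0,0.02,0],[0,0,0,0,0,0.01,0],[0,0,0,0,0,0.004,0],[0,0,0,0,0,0,0],[0,0,0,0,0,0,0]]'
```

```text
time: 10.78
tool_pos: [0.5079, -0.3063, 0.0529]
tool_rot: [0.001, 0.213, 0.977, -0.0]
contact_force: [-0.0, 0.2, 0.7]
gripper_width: 0.001
```

```bash
python3 -m creep '[[0,0,0,0,0,0.004,0],[0,0,0,0,0,0.004,0],[0,0,0,0,0,0.003,0],[0,0,0,0,0,0.002,0],[0,0,0,0,0,0.002,0],[0,0,0,0,0,0.002,0],[0,0,0,0,0,0.002,0],[0,0,0,0,0,0.002,0],[0,0,0,0,0,0.0015,0],[0,0,0,0,0,0,0],[0,0,0,0,0,0,0]]'
```

```text
time: 11.7
tool_pos: [0.5077, -0.3067, 0.03]
tool_rot: [0.001, 0.214, 0.977, -0.0]
contact_force: [-0.3, 0.4, 7.4]
gripper_width: -0.002
```

```bash
python3 -m creep '[[0,0,0,0,0,-0.004,0],[0,0,0,0,0,-0.012,0],[0,0,0,0,0,-0.03,0],[0,0,0,0,0,-0.035,0],[0,0,0,0,0,-0.035,0],[0,0,0,0,0,-0.035,0],[0,0,0,0,0,-0.03,0],[0,0,0,0,0,-0.015,0],[0,0,0,0,0,0,0],[0,0,0,0,0,0,0],[0,0,0,0,0,0,0]]'
python3 - <<'E'
from h import *
cv2.imwrite("pics/w6.png",manip.grab_frame("wrist"))
im=manip.grab_frame("scene"); cv2.imwrite("pics/s6.png",im)
cv2.imwrite("pics/sz6.png",cv2.resize(im[100:320,220:440],None,fx=2.7,fy=2.7,interpolation=cv2.INTER_NEAREST))
E
```

```text
time: 12.62
tool_pos: [0.5059, -0.3055, 0.2226]
tool_rot: [-0.002, 0.214, 0.977, 0.001]
contact_force: [1.0, 0.7, 0.4]
gripper_width: 0.002
```

View pics/w6.png

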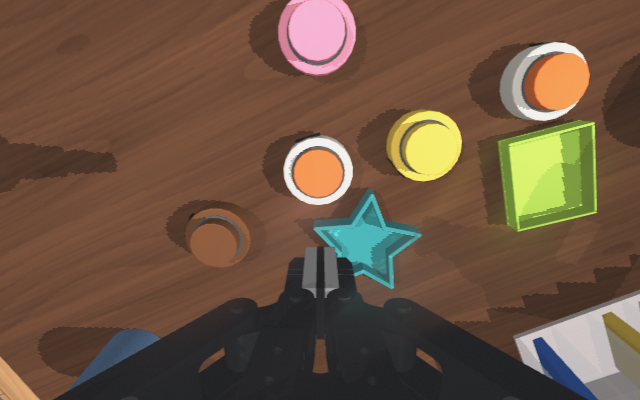

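View pics/sz6.png

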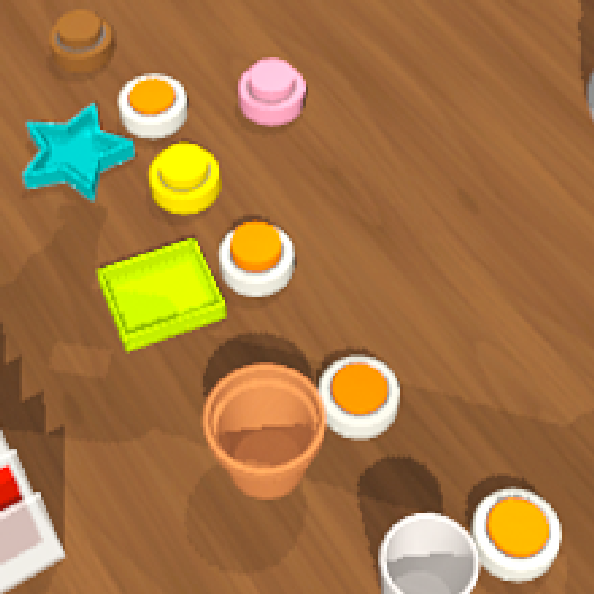

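The scene crop shows the mold's cap (152,98), the pot's (360,388) and the tin's (518,527) all down. The tray's cap (257,246) is still up, and nothing has shifted. Handing in.

```bash
python3 -c "
from plant import manip
print(manip.job_done())"
```

```text
the job is handed in; nothing more can be done
None
```

I started the three timers in the order asked: the pot's, then the pencil tin's, then the star mold's. With the fingers shut, I pressed each orange cap down to its stop with about 7 N, and handed the job in at about 13 s.

The last wrist and scene pictures show those three caps down and the lime tray's cap still up. Nothing looks shifted or tipped, and the arm is clear at about 0.22 m height.

One check disagreed at first. My first colour filter put the caps up to about 2 cm off in the scene camera, because it picked up their sides. With the filter corrected, both cameras agreed to about 5–6 mm, and the wrist camera confirmed all three positions before I pressed.

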